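# Couple the code reader onto its ball dock

## Robot

A 6-joint arm with a two-finger parallel gripper is mounted at the origin on the work surface. World frame = base frame: x ahead of the robot, y to its left, z up, the work surface at z = 0. Lengths are in m, angles in rad, forces in N, time in s.
With the tool pointing down it reaches from about 0.35 to 0.975 m from the base axis. Payload 4.9 kg.
Tool frame: the origin (TCP) lies at the very end of the fingers, on their centre line; the grasp point (between the pads) lies 19 mm behind it (ctrl.grip_point_offset is the distance from the TCP to the grasp point, in m); z points along the fingers, y is the line along which they close (so a half turn about z gives the same grasp; the last joint's range is limited). The gripper opens to 85 mm and grips with 20 to 120 N. Pads are 22 mm wide; open, the fingers measure 114 mm over their backs; the gripper's body (76 mm by 85 mm) begins 54 mm behind the grasp point. The pads swing forward as they close: fully open they stand 13 mm farther back than shut.
Start: joints at [1.198, 0.053, 1.613, -0, 1.476, -0.119], TCP at [0.157, 0.605, 0.231] pointing down, gripper open.
Joint ranges: [-3.01, 3.01], [-1.01, 2.22], [0.06, 2.58], [-1.02, 4.17], [0.09, 2.62], [-3.14, 3.14]. Speed limits (rad/s): [2.57, 2.57, 3.14, 3.14, 3.14, 3.14].

## Interface

Orientations are given as a rotation vector (axis times angle).
In Python, from station import ctrl gives the robot as it stands.
- The arm moves only by the tool send_rows, never from a script. Its argument "rows" is a list of rows, each a list of 3 entries, a list of its own where there are three numbers: the finger opening in cm, from 0 to 8.54, then the shift along the tool's x, y, z in cm, then the turn about the tool's z in degrees. A call has 1 to 10 rows; each row shifts and turns the commanded pose from where the row before left it, along the tool's axes as they then stand; what a row does not reach is not made up. A row lasts 1/8 s, in which the tool goes at most 62.5 mm and 10.7 degrees, less where a joint would pass 70% of its speed; a pose out of reach is approached as far as the arm can. A call with a gripper value outside its range is refused whole. The fingers move at their own pace and stop on an object; "newtons" is the grip in N (left out, the last holds). Time passes only in rows, so rows that do not move let the fingers close. It gives the time, the measured TCP pose, the force, the opening and the grip force at its end, in the units of the state.
- ctrl.get_obs(): the state, without advancing time (a new reading comes with each control period).
- ctrl.get_image(name): name is "scene" or "top" or "wrist"; returns a dict with "frame" (420x560x3 uint8, red, green, blue), "range_z" (420x560 float32, m along the optical axis (not along the pixel's ray), 0 where there is no reading), "fx", "fy", "cx", "cy" (pixels), "k1" (the pictures are not rectified: a ray, as slopes to the right and down, at radius r is drawn at 1 + k1 r^2 times it, then the intrinsics apply), "cam_to_world" (4x4, takes a point from camera to world coordinates). Camera axes: x right, y down, z forward; pixel columns grow to the right and rows downward; lengths in m; the calibration is good to about 2 mm. A picture is of the moment at which its call begins.
- ctrl.finish_job(): hands the job in; it is judged then, once.
The state is a dict: "t": time; "q": joint angles; "dq": joint speeds; "effort": joint torques, N m; "tool_pos": TCP position; "tool_rot": TCP orientation; "contact_force": force on the tool from outside, world axes, zero at the start; "wrist_torque": the same for the moment, N m; "opening": finger opening in m; "grip_force": force on a finger pad.
Only numpy, scipy, OpenCV 4.12 (cv2) and the standard library are available. Lean on these libraries where they do the work, as an engineer would, in place of code of your own. Each camera call takes 0.05 s, during which the arm holds its last target. There are 200 camera calls.

## Task

The code-reader module has a ball coupler like a small trailer hitch: raise its handle all the way up, lower the module gently onto the ball of the dock plate, the reader lying along the long part of the plate, until its underside is flush on the plate, then press the handle fully down to lock it, let go and leave it so. Feel for the ball, which is clamped off the nominal place, and never press on the ball with more than 18 N. Do not disturb the vials and other things lying around.

Things in the scene. Friction and masses are not known exactly. Their poses are not given: they have to be found in the camera images.
- plate_mid (a point): The dock: a fixed dark steel plate 210 x 90 mm, 20 mm thick, on the table. This point is the middle of its top face; x along the plate towards its far end, z up. The ball stands 60 mm to the -x side of it. A module properly down lies flush on this face, its reader towards +x.
- dock_mid (a point): Nominal place of the ball, on the plate's top face (axes as plate_mid). A rigid steel ball, 24 mm diameter, on a 9 mm neck with a collar 20 mm wide, 2 mm high; ball centre 24 mm, top 36 mm above the plate. It is an eccentric stud, clamped fast: it really stands 7 to 10.5 mm off this point, in any direction, not measured. When seated, point socket is at this height, level.
- socket (a point): Centre of the socket's mouth, on the flat underside of the loose reader module (0.75 to 0.93 kg); x points along the tongue to the reader, z up. Square mouth 51 mm wide, narrowing over 12 mm of height (walls 45 degrees off vertical) to a straight square hole 27 mm wide, 40 mm deep in all. An off-centre ball meets a slanted wall and pushes the module towards the side on which the ball is.
- housing_top (a point): Top of the aluminium housing around the socket, 52 mm above point socket; the housing is 60 x 60 mm. The module is 179 mm long in all.
- tongue_mid (a point): Middle of the module's aluminium tongue, the place to grip the module: a bar 40 mm wide (y), 40 mm high, from x = 30 to 106 mm of point socket; this point is at x = 70 mm, half-way up (20 mm above the underside), near the centre of mass. Axes as point socket. The handle, when down, lies over the tongue.
- reader (a point): Centre of the black reader head at the end of the tongue, at x = 127 mm of point socket, 20 mm above the underside; 42 x 50 x 36 mm.
- handle_hinge (a point): Hinge of the handle on top of the housing, at x = 22 mm, 46 mm above the underside of the module; it turns about the module's y axis.
- handle_grip (a point): Centre of the handle's black cross grip, a cylinder of 14 mm diameter, 30 mm long in y, 72 mm from the hinge on a 9 mm steel bar. Handle down: 70 mm from the hinge in the module's +x and 18 mm above the hinge (17 mm free below the grip). Raised it stands over the housing, tipped 25 degrees past upright away from the reader.
- handle (a joint): Angle of the handle, rad: 0 fully down (locked), 1.75 fully raised (stop). A friction hinge (about 1.5 N at the grip) that stays where it is left. A light pinch (5 N or so) lets the grip turn between the fingers; a hard one lifts the module with it. A hook on it swings under the ball as the handle goes down, and keeps the ball out (or stops the handle) if the handle is down too early.
- vial_a: Bystander: glass vial, 28 mm diameter, 60 mm high. Origin under its centre.
- vial_b: Bystander: glass vial as vial_a, black cap.
- vial_c: Bystander: glass vial as vial_a.
- jar: Bystander: amber jar, 64 mm diameter, 85 mm high. Origin under its centre.
- cap_tray: Bystander: grey open tray 100 x 120 x 30 mm.
- spatula: Bystander: steel spatula lying flat.
- tip_box: Bystander: white box 85 x 120 x 50 mm.
There are look-alikes about, which are no part of the job. Leave any yellow look-alike of the part that bears socket alone.

How it is judged:
By the outcome, as a careful person would: the job done as asked, in the order asked, and still so for the second after the job is handed in, with the robot touching nothing.
It also fails if it takes over 72 s, if anything falls off the work surface, if the arm or the gripper's body presses on something with over 40 N, if the wrist force passes 120 N, or if a joint passes its speed limit or range.

## Working session

There is one attempt and no reset: what is moved stays moved. The work goes in short steps, Python scripts to look and compute and a tool call to move; the robot and the scene stay as the last step left them, time stands still between calls to the robot, and variables do not carry over. Pictures are saved under pics/ and viewed, at most 11 in all, crops included, and the job is handed in when it is done.

Besides the shell and the picture viewer there is one more tool, called after "Emit:" as a command line: name --argument value ..., lists and objects as JSON in quotes. send_rows: Moves the arm, as the interface text tells. Its arguments: {"type":"object","properties":{"rows":{"type":"array","items":{"type":"array"}},"newtons":{"type":"number"}},"required":["rows"]}

```bash
ls; mkdir -p pics
cat > h.py <<'E'
import numpy as np, cv2
from station import ctrl
def img(n):
    return ctrl.get_image(n)
def ray(im,u,v):
    x=(u-im['cx'])/im['fx'];y=(v-im['cy'])/im['fy'];a,b=x,y
    for _ in range(20):
        s=1+im['k1']*(a*a+b*b);a,b=x/s,y/s
    T=np.array(im['cam_to_world']);return T[:3,3],T[:3,:3]@np.array([a,b,1.])
def onz(im,u,v,z):
    o,d=ray(im,u,v);return o+d*(z-o[2])/d[2]
def dep(im,u,v,k=2):
    p=im['range_z'][v-k:v+k+1,u-k:u+k+1];p=p[p>0]
    o,d=ray(im,u,v);return o+d*np.median(p) if len(p) else None
def save(im,name,crop=None,s=1):
    f=cv2.cvtColor(im['frame'],cv2.COLOR_RGB2BGR)
    if crop: f=f[crop[1]:crop[3],crop[0]:crop[2]]
    cv2.imwrite('pics/'+name,cv2.resize(f,None,fx=s,fy=s,interpolation=cv2.INTER_CUBIC))
E
python3 - <<'E'
from h import *
import pickle
f=[]
for n in('scene','top'):
    im=img(n);pickle.dump(im,open(n+'.pkl','wb'));f.append(im['frame']);save(im,n+'.png',s=1.4)
    print(n,np.round(im['cam_to_world'],3).tolist(),im['fx'],im['k1'])
print(ctrl.get_obs())
E
```

```text
pics
scene [[-0.893, 0.332, -0.305, 0.947], [0.45, 0.687, -0.571, 0.747], [0.02, -0.647, -0.763, 1.066], [0.0, 0.0, 0.0, 1.0]] 522.8052098005588 0.056797169913753075
top [[-0.022, -0.99, 0.14, 0.362], [-1.0, 0.022, -0.006, 0.008], [0.003, -0.141, -0.99, 1.479], [0.0, 0.0, 0.0, 1.0]] 454.75753653680135 0.024866953548775307
{'t': 0.1, 'q': array([ 1.19798195e+00,  5.33091885e-02,  1.61414225e+00, -3.36152304e-06,
        1.47601563e+00, -1.18994649e-01]), 'dq': array([ 1.15845892e-04, -1.32840224e-04, -3.99233851e-03,  7.91499145e-05,
        1.84795345e-03, -3.02597904e-03]), 'effort': array([ 4.45860987e-04, -3.94901454e+01, -3.71364713e+01, -1.77974857e-04,
        3.84066050e-03, -4.32408115e-06]), 'tool_pos': array([0.15673065, 0.604449  , 0.23018322]), 'tool_rot': array([-3.97571705e-01, -3.11587654e+00,  2.85661036e-03]), 'contact_force': array([ 0.00106209,  0.10603451, -0.68984942]), 'wrist_torque': array([ 0.00721145,  0.00688442, -0.01619841]), 'grip_force': 0.0, 'opening': 0.08543167178970756}
```

View pics/scene.png

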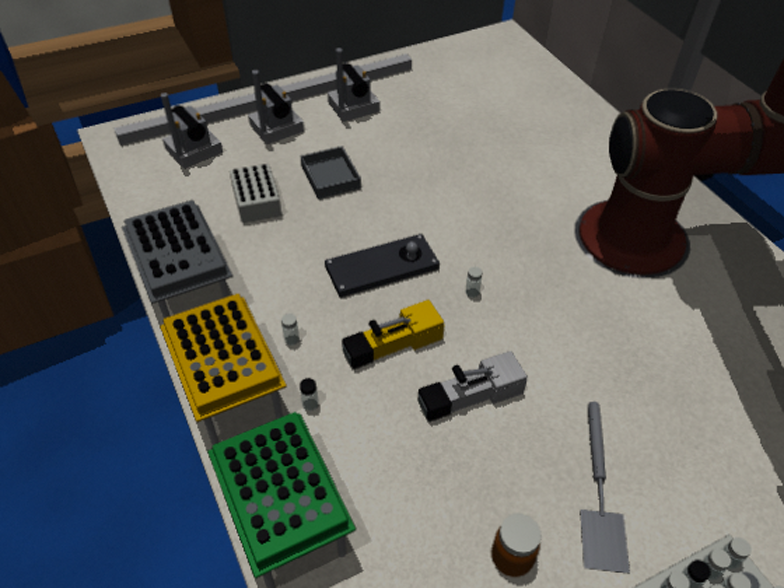

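View pics/top.png

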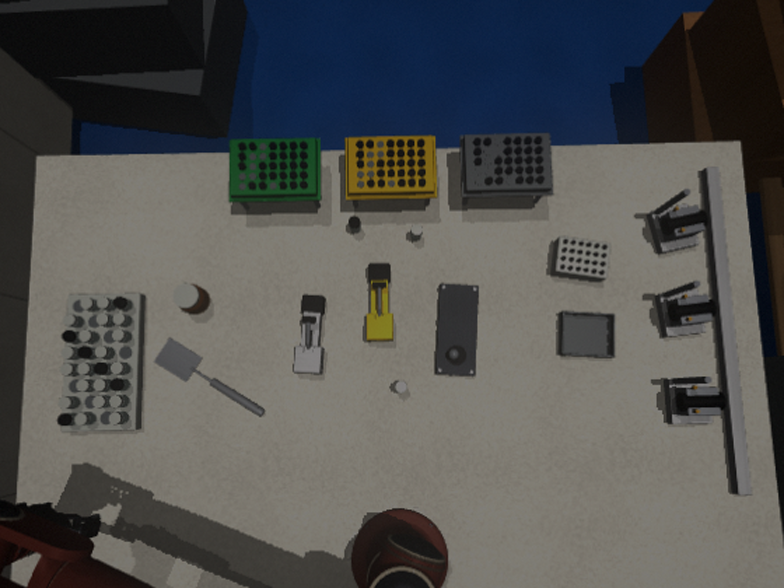

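The scene shows the silver module at (472,385), its yellow look-alike at (393,333) and the plate at (382,265) with the ball at (411,249). In the top view they are at (310,335), (378,302) and (456,330), with the ball at (455,353). Two things could be taken for the module, the silver one and the yellow one. I choose the silver one. Next I measure both views.

Run:
```python
from h import *
import pickle
t=pickle.load(open('top.pkl','rb'));s=pickle.load(open('scene.pkl','rb'))
for nm,im,R in(('top',t,{'mod':(195,195,245,280),'plate':(300,195,350,275)}),('scene',s,{'mod':(290,240,385,305),'plate':(225,160,320,215)})):
    for k,(a,b,c,d) in R.items():
        P=[]
        for v in range(b,d):
            for u in range(a,c):
                z=im['range_z'][v,u]
                if z>0:
                    o,r=ray(im,u,v);p=o+r*z
                    P.append(np.r_[p,im['frame'][v,u],u,v])
        P=np.array(P)
        print(nm,k,'table z',np.median(P[P[:,2]<.008,2]))
        Q=P[P[:,2]>.012]
        r=cv2.minAreaRect(Q[:,:2].astype(np.float32)*1000);print(' rect mm',r,'n',len(Q),'z pct',np.round(np.percentile(Q[:,2],[5,25,50,75,95,100]),3))
        if k=='mod':
            D=Q[Q[:,3:6].max(1)<60];L=Q[(Q[:,3:6].min(1)>110)]
            print(' dark',D[:,:3].mean(0) if len(D) else 0,len(D))
            H=Q[Q[:,2]>.058];print(' high',np.round(H[:,:3].mean(0),4),len(H),np.round(H[:,:3].max(0),3))
            T=Q[(Q[:,2]>.045)&(Q[:,2]<.057)];print(' housing',np.round(cv2.minAreaRect(T[:,:2].astype(np.float32)*1000),1) if 0 else cv2.minAreaRect(T[:,:2].astype(np.float32)*1000))
        else:
            F=Q[Q[:,2]<.026];print(' face',cv2.minAreaRect(F[:,:2].astype(np.float32)*1000),np.median(F[:,2]))
            B=Q[Q[:,2]>.045];print(' ball',np.round((B[:,:3].max(0)+B[:,:3].min(0))/2,4),np.round(B[:,:3].mean(0),4),B[:,2].max(),len(B))
save(s,'crop.png',(280,230,390,310),6)
```

```text
top mod table z -0.00019670035263519292
 rect mm ((499.53814697265625, 192.3982696533203), (60.82490158081055, 177.0401611328125), 86.04685974121094) n 924 z pct [0.032 0.038 0.046 0.053 0.079 0.09 ]
 dark [0.54111159 0.18383103 0.04398423] 319
 high [0.5001 0.1912 0.0742] 116 [0.533 0.221 0.09 ]
 housing ((498.3763122558594, 193.51922607421875), (60.2657585144043, 174.5220489501953), 86.90496826171875)
top plate table z -0.0003875792612850759
 rect mm ((503.68353271484375, -144.01129150390625), (90.56100463867188, 209.31796264648438), 85.4168701171875) n 1793 z pct [0.015 0.017 0.02  0.022 0.026 0.06 ]
 face ((503.68353271484375, -144.01129150390625), (90.56100463867188, 209.31796264648438), 85.4168701171875) 0.019419119979724897
 ball [ 0.4447 -0.1302  0.0525] [ 0.4451 -0.1298  0.0515] 0.06005320496885869 44
scene mod table z 0.0011438992023908856
 rect mm ((493.9446716308594, 139.5988006591797), (164.68638610839844, 181.18540954589844), 82.65354919433594) n 2036 z pct [0.017 0.035 0.04  0.052 0.076 0.092]
 dark [0.52402701 0.18993032 0.03628109] 1107
 high [0.5103 0.1927 0.078 ] 162 [0.535 0.225 0.092]
 housing ((479.4712219238281, 193.5272216796875), (62.384559631347656, 135.97154235839844), 85.80791473388672)
scene plate table z 0.0010892110219149487
 rect mm ((509.0935974121094, -94.69230651855469), (197.82305908203125, 211.4379119873047), 84.59522247314453) n 1941 z pct [0.016 0.019 0.021 0.023 0.026 0.06 ]
 face ((504.40081787109375, -144.02027893066406), (98.717529296875, 211.41355895996094), 84.65599822998047) 0.020776181656304793
 ball [ 0.4618 -0.0673  0.0527] [ 0.4491 -0.1222  0.0528] 0.060039290397320144 52
```

View pics/crop.png

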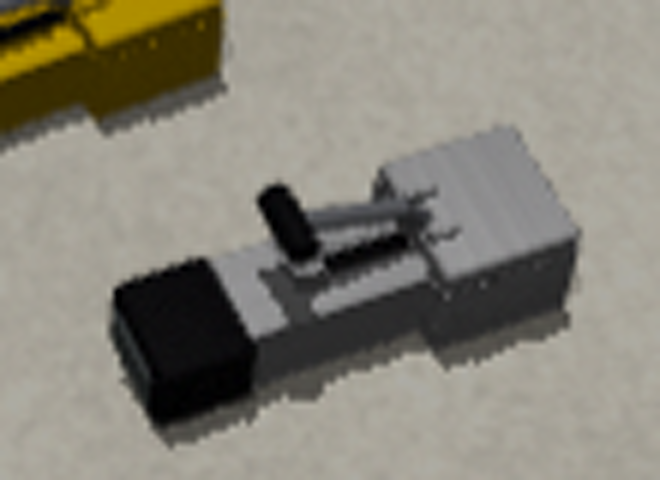

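The crop confirms the silver module: aluminium tongue, black reader and black cross grip. The handle is only partly raised. Measured: socket about (0.440, 0.1965), yaw -4°. Plate middle about (0.504, -0.144), yaw -4.8°. Ball about (0.445, -0.130). I now move over the module.

Emit:
send_rows --rows '[[8.5,[-4.5,-2.9,0],0],[8.5,[-5,-3.1,0],0],[8.5,[-5,-3.1,0],0],[4,[-5,-3.1,0],0],[0,[-5,-3.1,0],0],[0,[-5,-3.1,0],0],[0,[-5,-3.1,0],0],[0,[-5,-3.1,0],0],[0,[-5,-3.1,0],-5],[0,[-4,-1.5,0],-5]]' --newtons 20

```text
t: 1.35
tool_pos: [0.5561, 0.2014, 0.2308]
tool_rot: [-0.123, -3.139, 0.0]
contact_force: [-0.2, 0.9, -0.0]
opening: 0.0
grip_force: 0.0
```

```bash
cat >> h.py <<'E'
from scipy.spatial.transform import Rotation as Ro
def go(target,yaw):
    "tool-frame shift (cm) and turn (deg) to the world target; yaw = module x direction in world, deg (tool x = -module x)"
    o=ctrl.get_obs();R=Ro.from_rotvec(o['tool_rot']).as_matrix()
    cur=np.degrees(np.arctan2(-R[1,0],-R[0,0]))
    print('pos',np.round(o['tool_pos'],4),'yaw',round(cur,2),'shift cm',np.round(R.T@(np.array(target)-o['tool_pos'])*100,2),'turn',round(-((yaw-cur+180)%360-180),2),'F',np.round(o['contact_force'],1),'op',round(o['opening'],4),'t',round(o['t'],2))
def cloud(im,mask=None):
    vs,us=np.nonzero((im['range_z']>0) if mask is None else mask)
    P=np.array([ (lambda od: od[0]+od[1]*im['range_z'][v,u])(ray(im,u,v)) for u,v in zip(us,vs)])
    return P,im['frame'][vs,us],us,vs
E
python3 - <<'E'
from h import *
import pickle
go([.555,.19,.23],-4)
im=img('wrist');pickle.dump(im,open('w1.pkl','wb'));save(im,'w1.png')
print(np.round(im['cam_to_world'],3).tolist(),im['fx'])
E
```

```text
pos [0.5561 0.2014 0.2308] yaw -4.5 shift cm [ 0.02 -1.14  0.08] turn -0.5 F [-0.2  0.9 -0. ] op 0.0 t 1.35
[[0.078, 0.946, 0.315, 0.476], [0.997, -0.074, -0.025, 0.208], [-0.0, 0.316, -0.949, 0.374], [0.0, 0.0, 0.0, 1.0]] 319.5486243300239
```

View pics/w1.png

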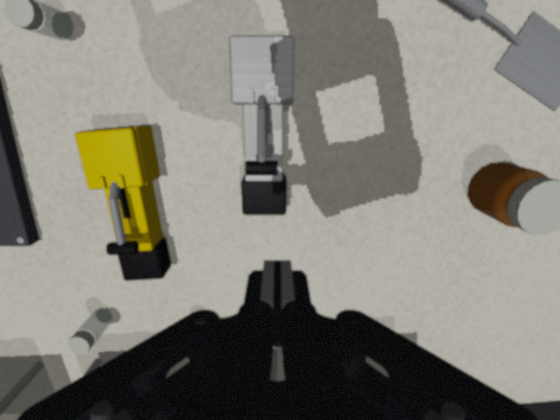

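The wrist view shows the silver module, with its housing at (262,70), grip at (261,168) and reader at (264,195). The fingers are at (277,285). I measure the module from here.

Run:
```python
from h import *
import pickle
im=pickle.load(open('w1.pkl','rb'))
m=np.zeros((420,560),bool);m[25:225,215:310]=True;m&=im['range_z']>0
P,c,us,vs=cloud(im,m)
k=P[:,2]>.012;Q=P[k];C=c[k]
print('rect',cv2.minAreaRect(Q[:,:2].astype(np.float32)*1000))
h=Q[(Q[:,2]>.047)&(Q[:,2]<.057)&(Q[:,0]<.475)];print('housing',cv2.minAreaRect(h[:,:2].astype(np.float32)*1000),np.median(h[:,2]))
g=Q[(Q[:,2]>.062)];print('high',np.round(np.percentile(g,[0,50,100],axis=0),4))
g=g[g[:,2]>.078];print('n',len(g),'gripband',np.round(np.percentile(g,[0,50,100],axis=0),4))
b=(C.max(1)<45);r=Q[b&(Q[:,2]<.045)&(Q[:,2]>.03)];print('reader top',cv2.minAreaRect(r[:,:2].astype(np.float32)*1000),np.median(r[:,2]))
```

```text
rect ((501.67938232421875, 191.38259887695312), (59.29601287841797, 178.53201293945312), 85.65017700195312)
housing ((442.58074951171875, 195.86322021484375), (59.3620719909668, 59.955421447753906), 85.50885009765625) 0.05213813542484025
high [[0.4724 0.1743 0.0623]
 [0.5187 0.1914 0.0798]
 [0.536  0.2041 0.0877]]
n 579 gripband [[0.5071 0.1743 0.078 ]
 [0.5264 0.1899 0.0845]
 [0.536  0.2041 0.0877]]
reader top ((567.2566528320312, 186.25535583496094), (46.28712463378906, 37.40462112426758), 85.77381134033203) 0.03822632427651909
```

Emit:
send_rows --rows '[[0,[0,-0.7,4.5],0],[0,[0,-0.7,5],0],[0,[0.1,0,5],0],[0,[0,0,2.4],0],[0,[0,0,0],0],[0,[0,0,0],0]]'

```text
t: 2.15
tool_pos: [0.5538, 0.1901, 0.0636]
tool_rot: [0.124, 3.137, 0.001]
contact_force: [1.4, 0.1, 0.2]
opening: -0.0001
grip_force: 0.0
```

Run:
```python
from h import *
go([.5541,.1872,.062],-4.4)
```

```text
pos [0.5538 0.1901 0.0636] yaw -4.54 shift cm [-0.06 -0.29  0.16] turn -0.14 F [1.4 0.1 0.2] op -0.0001 t 2.15
```

Emit:
send_rows --rows '[[0,[0.4,-0.25,0],0],[0,[0.4,0,0],0],[0,[0.7,0,-1.05],0],[0,[0.85,0,-0.92],0],[0,[1.0,0,-0.76],0],[0,[1.12,0,-0.77],0],[0,[1.2,0,-0.66],0],[0,[1.25,0,-0.5],0],[0,[0,0,0],0]]'

```text
t: 3.28
tool_pos: [0.4819, 0.1929, 0.1083]
tool_rot: [-0.123, -3.137, 0.001]
contact_force: [0.8, 0.2, 0.0]
opening: 0.0001
grip_force: 0.0
```

Run:
```python
from h import *
import pickle
im=img('wrist');pickle.dump(im,open('w2.pkl','wb'));save(im,'w2.png')
go([.5541,.1872,.062],-4.4)
```

```text
pos [0.4821 0.1928 0.1079] yaw -4.51 shift cm [-7.24  0.02  4.56] turn -0.11 F [-0.9 -0.5 -1.2] op 0.0 t 3.33
```

View pics/w2.png

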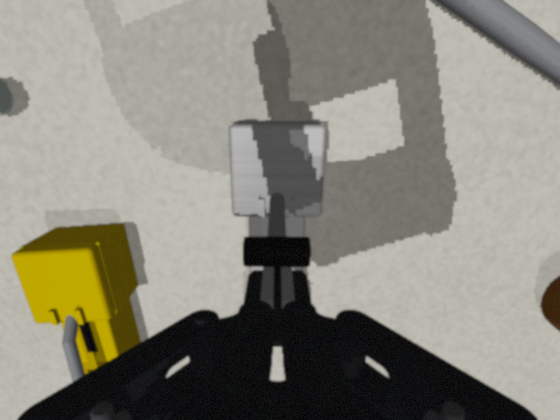

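The grip, at (277,250), rests against the fingers and the handle is about upright. I continue to the stop.

Emit:
send_rows --rows '[[0,[1.25,0,-0.2],0],[0,[1.2,0,0.2],0],[0,[0.8,0,0.25],0],[0,[0.2,0,0],0],[0,[0,0,0],0]]'

```text
t: 3.95
tool_pos: [0.4491, 0.1955, 0.1062]
tool_rot: [-0.125, -3.138, -0.0]
contact_force: [0.7, -0.7, -1.6]
opening: -0.0002
grip_force: 0.7
```

Run:
```python
from h import *
import pickle
go([.5541,.1872,.062],-4.4)
im=img('wrist');pickle.dump(im,open('w3.pkl','wb'))
m=np.zeros((420,560),bool);m[25:300,190:360]=True;m&=im['range_z']>0
P,c,us,vs=cloud(im,m)
h=P[(P[:,2]>.047)&(P[:,2]<.057)&(P[:,0]<.475)];print('housing',cv2.minAreaRect(h[:,:2].astype(np.float32)*1000))
g=P[(P[:,2]>.085)&(P[:,0]<.452)];print(len(g),np.round(np.percentile(g,[0,50,100],axis=0),4) if len(g) else 0)
```

```text
pos [0.4491 0.1955 0.1062] yaw -4.54 shift cm [-10.54   0.     4.41] turn -0.14 F [ 0.7 -0.7 -1.6] op -0.0002 t 3.95
housing ((439.3291931152344, 196.67837524414062), (60.128604888916016, 59.149532318115234), 85.13322448730469)
3902 [[0.4235 0.1821 0.0853]
 [0.4376 0.197  0.1188]
 [0.4447 0.2125 0.1439]]
```

Emit:
send_rows --rows '[[0,[-2,0,0],0],[4,[-4,0,0],0],[8.5,[0,0,0],0],[8.5,[0,0,0],0],[8.5,[0,0,0],0]]'

```text
t: 4.62
tool_pos: [0.5082, 0.1909, 0.1061]
tool_rot: [-0.124, -3.138, 0.0]
contact_force: [0.7, 0.4, 0.5]
opening: 0.0724
grip_force: 0.0
```

Run:
```python
from h import *
import pickle
im=img('wrist');pickle.dump(im,open('w4.pkl','wb'));save(im,'w4.png')
m=np.zeros((420,560),bool);m[25:300,190:360]=True;m&=im['range_z']>0
P,c,us,vs=cloud(im,m)
h=P[(P[:,2]>.047)&(P[:,2]<.057)&(P[:,0]<.475)&(P[:,0]>.39)];print('housing',cv2.minAreaRect(h[:,:2].astype(np.float32)*1000))
g=P[(P[:,2]>.085)&(P[:,0]<.46)];print(len(g),np.round(np.percentile(g,[0,50,100],axis=0),4) if len(g) else 0)
g=g[g[:,2]>.105];print(np.round(np.percentile(g,[0,50,100],axis=0),4))
go([.5111,.1912,.006],-4.7)
```

```text
housing ((442.4236755371094, 196.09425354003906), (59.770790100097656, 65.72308349609375), 85.38864135742188)
2657 [[0.4238 0.1819 0.0853]
 [0.4316 0.1968 0.1177]
 [0.4433 0.212  0.1205]]
[[0.4238 0.1819 0.1093]
 [0.4314 0.1968 0.1178]
 [0.4396 0.212  0.1205]]
pos [0.5083 0.1909 0.1062] yaw -4.52 shift cm [-0.29  0.05 10.02] turn 0.18 F [ 0.8 -0.7 -0.5] op 0.0791 t 4.67
```

View pics/w4.png

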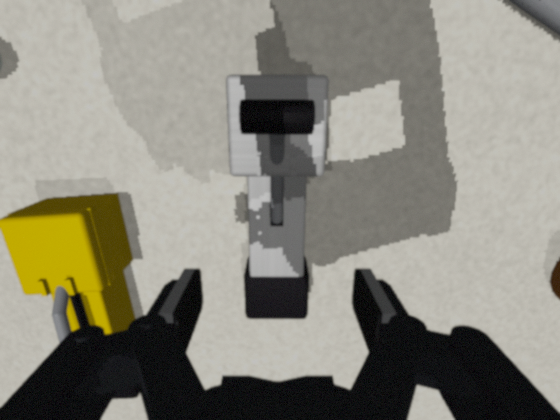

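The handle is fully raised, with its grip at (277,117) over the housing. The tongue lies between the open fingers. I go down and grip.

Emit:
send_rows --rows '[[8.5,[-0.3,0,2.5],0],[8.5,[0,0.05,3],0.2],[8.5,[0,0,3],0],[8.5,[0,0,1.5],0],[3,[0,0,0],0],[3,[0,0,0],0],[3,[0,0,0],0],[3,[0,0,0],0],[3,[0,0,0],0]]' --newtons 60

```text
t: 5.8
tool_pos: [0.5137, 0.191, 0.0083]
tool_rot: [0.129, 3.136, -0.0]
contact_force: [-0.4, -2.9, 5.7]
opening: 0.039
grip_force: 63.8
```

Emit:
send_rows --rows '[[3,[0,0,-1],0],[3,[0,0,-2],0],[3,[0,0,-3],0],[3,[0,0,-3],0],[3,[0,0,-3],0],[3,[0,0,-1],0],[3,[0,0,0],0],[3,[0,0,0],0],[3,[0,0,0],0]]'

```text
t: 6.92
tool_pos: [0.5112, 0.1908, 0.1346]
tool_rot: [-0.13, -3.136, 0.001]
contact_force: [-0.0, -0.3, -7.7]
opening: 0.0392
grip_force: 62.4
```

Run:
```python
from h import *
import pickle
im=img('wrist');pickle.dump(im,open('w5.pkl','wb'))
go([.5,0,.14],-4.8)
o=ctrl.get_obs();print(o['wrist_torque'],o['contact_force'])
m=np.zeros((420,560),bool);m[25:320,190:370]=True;m&=im['range_z']>0
P,c,us,vs=cloud(im,m);R=Ro.from_rotvec(o['tool_rot']).as_matrix()
L=(P-o['tool_pos'])@R*1000
# tool frame; height above TCP = -z
h=L[(-L[:,2]>38)&(-L[:,2]<54)&(L[:,0]>40)&(L[:,0]<130)]
print('housing tool frame',cv2.minAreaRect(h[:,:2].astype(np.float32)),np.percentile(-h[:,2],[5,50,95]))
# tilt: fit plane to housing top far part
hh=h[h[:,0]>60];A=np.c_[hh[:,:2],np.ones(len(hh))];print('plane',np.linalg.lstsq(A,-hh[:,2],rcond=None)[0])
```

```text
pos [0.5114 0.1909 0.1348] yaw -4.74 shift cm [ -0.44 -19.11  -0.5 ] turn 0.06 F [-0.6  0.6 -7.8] op 0.0395 t 6.97
[-0.00127197 -0.25142527 -0.00272504] [-0.59566146  0.61345762 -7.84173893]
housing tool frame ((71.5184555053711, 0.6161441802978516), (62.93098068237305, 58.90159606933594), 0.16013026237487793) [42.23794825 43.59900256 48.2996863 ]
plane [-3.94306210e-02 -4.14203702e-03  4.69958074e+01]
```

Run:
```python
from h import *
import pickle
for f,tp in(('w5.pkl',None),('w4.pkl',[.5083,.1909,.1062])):
    im=pickle.load(open(f,'rb'));o=ctrl.get_obs()
    R=Ro.from_rotvec(o['tool_rot']).as_matrix();tp=o['tool_pos'] if tp is None else np.array(tp)
    m=np.zeros((420,560),bool);m[25:320,190:370]=True;m&=im['range_z']>0
    P,*_=cloud(im,m);L=(P-tp)@R*1000;L[:,2]*=-1
    for n,lo,hi,y0,y1 in(('housing',47,100,17,28),('tongue+',15,38,8,17)):
        k=(L[:,0]>lo)&(L[:,0]<hi)&(abs(L[:,1])>y0)&(abs(L[:,1])<y1);q=L[k]
        md=np.median(q[:,2]);q=q[abs(q[:,2]-md)<5]
        c=np.polyfit(q[:,0],q[:,2],1);print(f,n,len(q),'slope',c[0],'z at mid',np.polyval(c,(lo+hi)/2),(lo+hi)/2)
```

```text
w5.pkl housing 3874 slope 0.0021529175213692536 z at mid 43.57688922843813 73.5
w5.pkl tongue+ 2531 slope 0.00114758769847213 z at mid 31.550222696202866 26.5
w4.pkl housing 2718 slope -0.011234136244194007 z at mid -54.25836791902412 73.5
w4.pkl tongue+ 817 slope -0.005056666914504217 z at mid -66.00745940169227 26.5
```

Emit:
send_rows --rows '[[3,[-0.1,-1.2,0],0],[3,[-0.3,-2.5,0],0],[3,[-0.4,-4,0],0],[3,[-0.4,-4.5,0],0],[3,[-0.4,-4.5,0],0],[3,[-0.4,-4.5,0],0],[3,[-0.4,-4.5,0],0],[3,[-0.4,-4,0],0],[3,[-0.3,-2,0],0],[3,[-0.1,-0.8,0],0]]'

```text
t: 8.22
tool_pos: [0.5171, -0.1364, 0.1363]
tool_rot: [-0.132, -3.139, -0.001]
contact_force: [0.2, -0.4, -7.4]
opening: 0.039
grip_force: 62.6
```

Emit:
send_rows --rows '[[3,[0,0,0],0],[3,[0,0,0],0]]'

```text
t: 8.48
tool_pos: [0.5172, -0.1344, 0.1362]
tool_rot: [-0.128, -3.139, -0.001]
contact_force: [1.2, 0.6, -9.3]
opening: 0.0389
grip_force: 62.6
```

Run:
```python
from h import *
import pickle
go([.5172,-.1371,.0884],-4.8)
s=pickle.load(open('scene.pkl','rb'));t=pickle.load(open('top.pkl','rb'))
for n,im,(a,b,c,d) in(('scene',s,(225,160,320,215)),('top',t,(300,195,350,275))):
    m=np.zeros((420,560),bool);m[b:d,a:c]=True;m&=im['range_z']>0
    P,*_=cloud(im,m);k=(P[:,2]>.038)&(np.hypot(P[:,0]-.445,P[:,1]+.13)<.02);B=P[k]
    # sphere fit, fixed radius 12 mm, z 44 mm
    from scipy.optimize import least_squares
    r=least_squares(lambda x:np.linalg.norm(B-[x[0],x[1],.044],axis=1)-.012,[.445,-.13],loss='soft_l1',f_scale=.001);print(n,len(B),r.x,r.cost)
    F=P[(P[:,2]>.016)&(P[:,2]<.024)&(abs(P[:,1]+.144)<.06)];print(cv2.minAreaRect(F[:,:2].astype(np.float32)*1000))
im=img('wrist');pickle.dump(im,open('w6.pkl','wb'));save(im,'w6.png')
```

```text
pos [ 0.5172 -0.1344  0.1362] yaw -4.67 shift cm [-0.02 -0.28  4.78] turn 0.13 F [ 1.2  0.6 -9.3] op 0.0389 t 8.47
scene 61 [ 0.4455996  -0.13127495] 7.800657615986014e-05
((504.0411071777344, -144.0184326171875), (98.6575927734375, 210.67002868652344), 84.59522247314453)
top 46 [ 0.44650564 -0.13071494] 5.357397104390554e-05
((503.69915771484375, -143.75575256347656), (90.02314758300781, 209.30657958984375), 85.37655639648438)
```

View pics/w6.png

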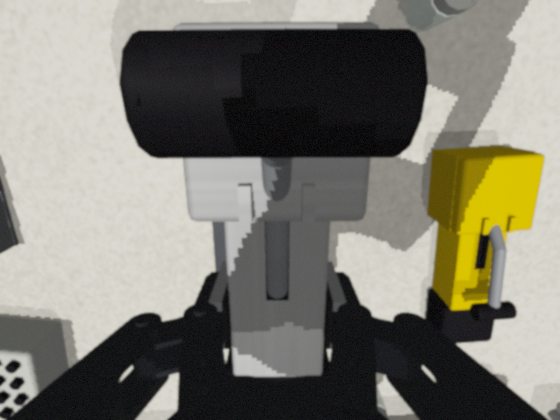

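The module is held level with its handle still up, the grip at (275,93). The two cameras agree on the ball at (0.446, -0.131). I align the module and lower it to just above the ball.

Emit:
send_rows --rows '[[3,[-0.15,-0.3,1],0.1],[3,[0,0,2.3],0],[3,[0,0,2.3],0],[3,[0,0,1],0],[3,[0,0,0],0],[3,[0,0,0],0]]'

```text
t: 9.28
tool_pos: [0.5194, -0.1389, 0.0715]
tool_rot: [0.132, 3.137, -0.001]
contact_force: [0.7, 0.3, -7.0]
opening: 0.0389
grip_force: 62.4
```

Run:
```python
from h import *
go([.5187,-.1377,.0684],-4.8)
```

```text
pos [ 0.5194 -0.1389  0.0715] yaw -4.84 shift cm [0.08 0.12 0.31] turn -0.04 F [ 0.7  0.3 -7. ] op 0.0389 t 9.28
```

Emit:
send_rows --rows '[[3,[0.08,0.1,0.5],0],[3,[0,0,0.5],0],[3,[0,0,0.4],0],[3,[0,0,0.3],0],[3,[0,0,0.2],0],[3,[0,0,0],0]]'

```text
t: 10.02
tool_pos: [0.5177, -0.1375, 0.0512]
tool_rot: [-0.133, -3.138, -0.0]
contact_force: [0.6, -0.4, -7.1]
opening: 0.0392
grip_force: 62.6
```

Emit:
send_rows --rows '[[3,[0,0,0.15],0],[3,[0,0,0.1],0],[3,[0,0,0],0]]'

```text
t: 10.4
tool_pos: [0.5177, -0.1375, 0.0488]
tool_rot: [-0.133, -3.139, -0.0]
contact_force: [-0.4, -0.1, -7.3]
opening: 0.0392
grip_force: 62.6
```

Emit:
send_rows --rows '[[3,[-0.05,0,0.15],0],[3,[0,0,0.1],0],[3,[0,0,0],0]]'

```text
t: 10.78
tool_pos: [0.5182, -0.1376, 0.0462]
tool_rot: [-0.133, -3.138, -0.0]
contact_force: [0.2, 0.5, -7.8]
opening: 0.0387
grip_force: 62.6
```

Emit:
send_rows --rows '[[3,[0,0,0.1],0],[3,[0,0,0.1],0],[3,[0,0,0],0]]'

```text
t: 11.15
tool_pos: [0.5183, -0.1376, 0.0443]
tool_rot: [-0.133, -3.139, -0.0]
contact_force: [0.4, 0.0, -7.4]
opening: 0.0388
grip_force: 62.6
```

Emit:
send_rows --rows '[[3,[0,0,0.1],0],[3,[0,0,0.1],0],[3,[0,0,0],0]]'

```text
t: 11.52
tool_pos: [0.5185, -0.1377, 0.0425]
tool_rot: [0.133, 3.138, -0.0]
contact_force: [0.7, -0.2, -6.9]
opening: 0.039
grip_force: 62.6
```

Emit:
send_rows --rows '[[3,[0,0,0.1],0],[3,[0,0,0.1],0],[3,[0,0,0],0]]'

```text
t: 11.9
tool_pos: [0.5187, -0.1377, 0.0406]
tool_rot: [0.133, 3.138, -0.0]
contact_force: [2.5, -0.0, -6.1]
opening: 0.0394
grip_force: 62.6
```

Emit:
send_rows --rows '[[3,[-0.06,0,0.05],0],[3,[0,0,0.1],0],[3,[0,0,0],0]]'

```text
t: 12.28
tool_pos: [0.5188, -0.1376, 0.0387]
tool_rot: [-0.133, -3.139, -0.0]
contact_force: [1.9, -0.2, -6.7]
opening: 0.0393
grip_force: 62.6
```

Emit:
send_rows --rows '[[3,[0,0,0.1],0],[3,[0,0,0.1],0],[3,[0,0,0],0]]'

```text
t: 12.65
tool_pos: [0.5188, -0.1376, 0.0368]
tool_rot: [-0.133, -3.139, -0.0]
contact_force: [1.4, -0.2, -7.2]
opening: 0.0392
grip_force: 62.6
```

Emit:
send_rows --rows '[[3,[-0.05,0,0.15],0],[3,[0,0,0.15],0],[3,[0,0,0.1],0],[3,[0,0,0],0]]'

```text
t: 13.15
tool_pos: [0.5191, -0.1376, 0.0326]
tool_rot: [-0.133, -3.138, -0.0]
contact_force: [0.2, 0.4, -6.6]
opening: 0.0391
grip_force: 62.6
```

Emit:
send_rows --rows '[[3,[0,0,0.1],0],[3,[0,0,0.1],0],[3,[0,0,0],0]]'

```text
t: 13.52
tool_pos: [0.5193, -0.1377, 0.0308]
tool_rot: [-0.133, -3.139, -0.0]
contact_force: [-0.1, -0.5, -7.8]
opening: 0.0392
grip_force: 62.6
```

Emit:
send_rows --rows '[[3,[0,0,0.1],0],[3,[0,0,0.05],0],[3,[0,0,0],0]]'

```text
t: 13.9
tool_pos: [0.5193, -0.1377, 0.0293]
tool_rot: [-0.133, -3.139, -0.0]
contact_force: [0.3, -0.6, -7.3]
opening: 0.0391
grip_force: 62.6
```

Emit:
send_rows --rows '[[3,[0,0,0.05],0],[3,[0,0,0.05],0],[3,[0,0,0],0]]'

```text
t: 14.28
tool_pos: [0.5194, -0.1377, 0.0284]
tool_rot: [-0.133, -3.139, -0.0]
contact_force: [-0.2, 0.2, -7.0]
opening: 0.039
grip_force: 62.7
```

Emit:
send_rows --rows '[[3,[0,0,0.05],0],[3,[0,0,0.05],0],[3,[0,0,0],0]]'

```text
t: 14.65
tool_pos: [0.5194, -0.1377, 0.0284]
tool_rot: [-0.132, -3.138, -0.0]
contact_force: [-4.7, 2.7, 2.0]
opening: 0.039
grip_force: 63.9
```

Contact came at the predicted flush height, TCP 28.4 mm. I release and retreat straight up.

Emit:
send_rows --rows '[[8.5,[0,0,-0.05],0],[8.5,[0,0,0],0],[8.5,[0,0,0],0],[8.5,[0,0,0],0],[8.5,[0,0,-2],0],[8.5,[0,0,-4],0],[8.5,[0,0,-4],0],[4,[0,0,-4],0],[0,[0,0,-3],0],[0,[0,0,0],0]]'

```text
t: 15.9
tool_pos: [0.5212, -0.1384, 0.2013]
tool_rot: [0.132, 3.133, -0.004]
contact_force: [-0.2, -0.6, -0.4]
opening: 0.0316
grip_force: 0.0
```

Run:
```python
from h import *
import pickle
im=img('wrist');pickle.dump(im,open('w7.pkl','wb'));save(im,'w7.png')
go([.5187,-.1377,.0684],-4.8)
m=np.zeros((420,560),bool);m[0:300,150:400]=True;m&=im['range_z']>0
P,*_=cloud(im,m);k=(abs(P[:,1]+.131)<.05)
h=P[k&(P[:,2]>.066)&(P[:,2]<.078)&(P[:,0]<.485)];print('housing',cv2.minAreaRect(h[:,:2].astype(np.float32)*1000),np.median(h[:,2]))
A=np.c_[h[:,:2],np.ones(len(h))];
f=h[(abs(h[:,1]+.131)>.017)];A=np.c_[f[:,:2],np.ones(len(f))];print('plane',np.linalg.lstsq(A,f[:,2],rcond=None)[0])
g=P[k&(P[:,2]>.115)&(P[:,0]<.46)];print('grip',len(g),np.round(np.percentile(g,[0,50,100],axis=0),4))
```

```text
pos [ 0.52   -0.1379  0.1988] yaw -4.84 shift cm [ 0.16  0.02 13.04] turn -0.04 F [-0.1 -0.7 -0.1] op 0.0242 t 15.95
housing ((450.24822998046875, -131.88912963867188), (59.533409118652344, 69.0950698852539), 85.86992645263672) 0.07211065179029408
plane [ 0.00353578 -0.00049913  0.07030236]
grip 1152 [[ 0.4299 -0.1459  0.1152]
 [ 0.4379 -0.131   0.1376]
 [ 0.4465 -0.116   0.1407]]
```

View pics/w7.png

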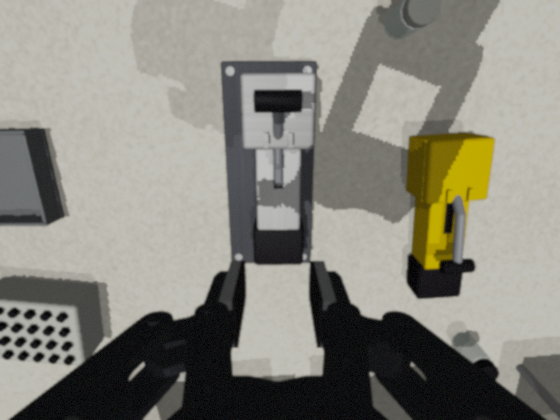

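The module is seated flush: housing top at 72.1 mm and level. The handle is raised, its grip at (277,101). I go behind the handle.

Emit:
send_rows --rows '[[0,[3.5,0,0],0],[0,[4,0,0],0],[0,[3.4,0,0],0],[0,[0,0,3],0],[0,[0,0,3.4],0],[0,[0,0,1],0],[0,[0,0,0],0],[0,[0,0,0],0]]' --newtons 20

```text
t: 16.95
tool_pos: [0.4115, -0.1288, 0.125]
tool_rot: [0.132, 3.137, -0.001]
contact_force: [0.1, -0.7, 0.7]
opening: -0.0004
grip_force: 0.0
```

Run:
```python
from h import *
u=np.array([.9965,-.0837]);s=np.array([.446,-.131])+22*.001*u
p=s-.058*u
go([p[0],p[1],.125],-4.8)
```

```text
pos [ 0.4115 -0.1288  0.125 ] yaw -4.83 shift cm [ 0.15  0.07 -0.  ] turn -0.03 F [ 0.1 -0.7  0.7] op -0.0004 t 16.95
```

Emit:
send_rows --rows '[[0,[-0.8,0,0],0],[0,[-1.18,0,-0.42],0],[0,[-1.23,0,-0.22],0],[0,[-1.26,0,0],0],[0,[-1.23,0,0.22],0],[0,[-1.18,0,0.42],0],[0,[-0.56,0,0.29],0],[0,[0,0,0],0]]'

```text
t: 17.95
tool_pos: [0.4849, -0.1346, 0.1203]
tool_rot: [-0.132, -3.138, -0.001]
contact_force: [-1.0, 0.5, 0.5]
opening: 0.0002
grip_force: 0.0
```

```bash
cat > q.py <<'E'
from h import *
u=np.array([.9965,-.0837]);w=np.array([.0837,.9965]);s=np.array([.446,-.131])+.022*u
o=ctrl.get_obs();d=o['tool_pos'][:2]-s
print('tool hinge-rel x,y,z mm',np.round(1000*np.array([d@u,d@w,o['tool_pos'][2]-.066]),1),np.round(o['contact_force'],1))
im=img('top');m=np.zeros((420,560),bool);m[180:290,290:360]=True;m&=im['range_z']>0
P,c,*_=cloud(im,m);D=(P[:,:2]-s);L=np.c_[D@u,D@w,P[:,2]-.066]*1000
k=(abs(L[:,1])<20)&(L[:,2]>10)&(L[:,2]<85)&(L[:,0]>-60)&(c.max(1)<45);q=L[k]
print(len(q),np.round(np.percentile(q,[0,5,50,95,100],axis=0),1) if len(q) else 0)
E
python3 q.py
```

```text
tool hinge-rel x,y,z mm [17.1 -0.3 54.3] [-1.   0.5  0.5]
0 0
```

Emit:
send_rows --rows '[[0,[0.3,0,-0.8],0],[0,[0,0,-1.7],0],[0,[-1.3,0,-0.2],0],[0,[-1.3,0,0],0],[0,[0,0,0],0],[0,[0,0,0.5],0],[0,[0,0,0],0]]'

```text
t: 18.88
tool_pos: [0.507, -0.1364, 0.1417]
tool_rot: [-0.133, -3.137, -0.001]
contact_force: [0.3, 0.2, 0.4]
opening: -0.0002
grip_force: 0.0
```

Run:
```python
exec(open('q.py').read())
im=img('wrist');save(im,'w8.png')
```

```text
tool hinge-rel x,y,z mm [39.2 -0.2 75.7] [0.3 0.2 0.4]
16 [[-1.4 -1.6 14. ]
 [-1.  -0.4 21.2]
 [12.2  2.3 40.7]
 [20.6  4.8 49.8]
 [20.9  4.8 50. ]]
```

View pics/w8.png

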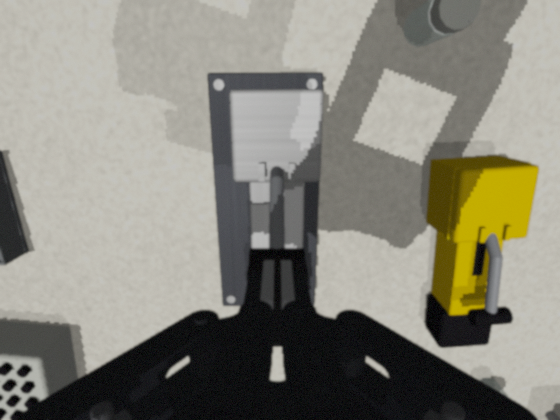

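The bar points forward and the grip, at (277,258), is just under the fingertips. I press down along the arc.

Emit:
send_rows --rows '[[0,[-0.4,0,0.8],0],[0,[-0.5,0,0.55],0],[0,[-0.9,0,0.9],0],[0,[-0.7,0,1.0],0],[0,[-0.5,0,1.1],0],[0,[-0.1,0,0.4],0],[0,[0,0,0],0]]'

```text
t: 19.85
tool_pos: [0.5434, -0.1402, 0.0984]
tool_rot: [0.132, 3.128, -0.003]
contact_force: [5.6, -0.0, 4.0]
opening: -0.0
grip_force: 2.3
```

```bash
python3 q.py | head -1
```

```text
tool hinge-rel x,y,z mm [75.8 -1.  32.4] [ 5.6 -0.   4. ]
```

Emit:
send_rows --rows '[[0,[0,0,0],0],[0,[0,0,0],0]]'

```text
t: 20.15
tool_pos: [0.5385, -0.1393, 0.0951]
tool_rot: [-0.133, -3.138, -0.0]
contact_force: [0.7, -0.2, 1.8]
opening: -0.0002
grip_force: 0.9
```

```bash
python3 q.py; python3 -c "
from h import *
im=img('scene');save(im,'s2.png',(225,120,335,220),6)"
```

```text
tool hinge-rel x,y,z mm [70.9 -0.5 29.1] [ 0.7 -0.2  1.8]
13 [[32.6 -0.5 17. ]
 [34.1 -0.2 18.6]
 [41.9  2.6 21.9]
 [51.5  3.5 26.4]
 [51.6  3.5 28. ]]
```

View pics/s2.png

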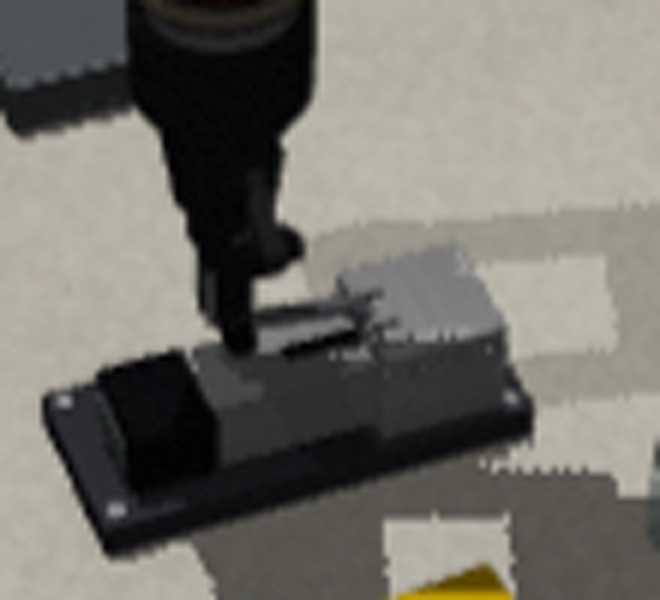

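The crop shows the fingertips on the grip at (240,340), with the handle nearly down. I press the last few millimetres.

Emit:
send_rows --rows '[[0,[0,0,0.2],0],[0,[0,0,0.2],0],[0,[0,0,0],0],[0,[0,0,0],0]]'

```text
t: 20.75
tool_pos: [0.5385, -0.1392, 0.0913]
tool_rot: [-0.133, -3.138, -0.0]
contact_force: [1.7, 0.0, 1.4]
opening: 0.0
grip_force: 0.7
```

Emit:
send_rows --rows '[[0,[0,0,0.1],0],[0,[0,0,0.1],0],[0,[0,0,0],0]]'

```text
t: 21.12
tool_pos: [0.5387, -0.1393, 0.0906]
tool_rot: [-0.132, -3.138, -0.0]
contact_force: [-2.6, 1.9, 7.4]
opening: -0.0005
grip_force: 4.0
```

Emit:
send_rows --rows '[[0,[0,0,0.1],0],[0,[0,0,0.1],0],[0,[0,0,0],0]]'

```text
t: 21.5
tool_pos: [0.539, -0.1394, 0.0903]
tool_rot: [-0.132, -3.138, 0.0]
contact_force: [-5.8, 2.1, 15.7]
opening: 0.0002
grip_force: 7.8
```

Emit:
send_rows --rows '[[0,[0,0,-0.5],0],[0,[0,0,-2],0],[0,[0,0,-5],0],[0,[0,0,-5],0],[0,[0,0,0],0],[0,[-4,0,-2],0],[0,[-6,0,0],0],[0,[0,0,0],0],[0,[0,0,0],0]]'

```text
t: 22.62
tool_pos: [0.6376, -0.1475, 0.231]
tool_rot: [-0.132, -3.136, -0.001]
contact_force: [0.4, 0.1, 0.4]
opening: 0.0004
grip_force: 0.0
```

Run:
```python
from h import *
im=img('wrist');save(im,'w9.png');o=ctrl.get_obs();print(o['tool_pos'],o['contact_force'],o['t'])
u=np.array([.9965,-.0837]);w=np.array([.0837,.9965]);s=np.array([.446,-.131])
m=np.zeros((420,560),bool);m[0:300,100:450]=True;m&=im['range_z']>0
P,c,*_=cloud(im,m);D=P[:,:2]-s;L=np.c_[D@u,D@w,P[:,2]-.02]*1000
k=(abs(L[:,0])<25)&(abs(L[:,1])>15)&(abs(L[:,1])<27)&(L[:,2]>40);print('housing z',np.median(L[k,2]),k.sum())
k=(L[:,0]>75)&(L[:,0]<110)&(abs(L[:,1])<20)&(L[:,2]>52)&(L[:,2]<100);print('grip',k.sum(),np.round(np.percentile(L[k],[0,50,95,100],axis=0),1))
```

```text
[ 0.63742137 -0.14752432  0.23195081] [0.60377339 0.37025963 0.57708317] 22.675
housing z nan 0
grip 769 [[ 75.  -15.1  62.7]
 [ 90.5  -0.1  69.8]
 [ 97.4  12.3  71.8]
 [ 98.1  14.1  73.7]]
  return _methods._mean(a, axis=axis, dtype=dtype,
  ret = ret.dtype.type(ret / rcount)
```

View pics/w9.png

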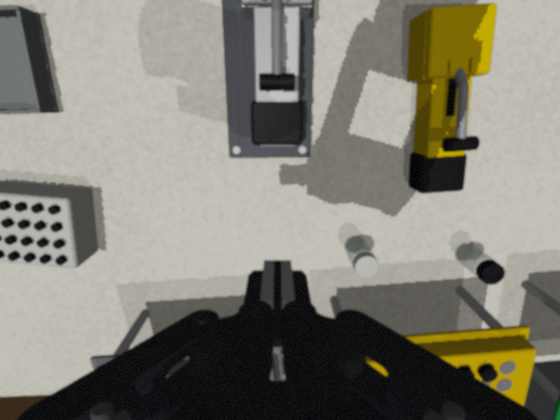

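The handle is down, its grip at (277,82) and 71 mm above the plate as expected for locked. The bystanders are undisturbed. I check flushness once more, then hand in.

Run:
```python
from h import *
u=np.array([.9965,-.0837]);w=np.array([.0837,.9965]);s=np.array([.446,-.131])
im=img('scene');m=np.zeros((420,560),bool);m[130:230,220:340]=True;m&=im['range_z']>0
P,*_=cloud(im,m);D=P[:,:2]-s;L=np.c_[D@u,D@w,P[:,2]-.02]*1000
ok=1
for n,a,b,e in(('housing',-24,15,52),('reader',110,144,38)):
    k=(L[:,0]>a)&(L[:,0]<b)&(abs(L[:,1])<18)&(L[:,2]>25)&(L[:,2]<60);z=np.median(L[k,2]);print(n,k.sum(),z);ok&=abs(z-e)<3
if ok: print(ctrl.finish_job())
```

```text
housing 131 52.79936099460793
reader 129 39.07710413246869
the job is handed in; nothing more can be done
None
```

The job is handed in: the silver module sits flush on the ball with its reader along the plate, the handle is pressed fully down, and the gripper is clear after 22.7 s; contact readings while lowering stayed around 10 N or less.

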